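# Zero the setting head

### The job

Before the next blade is bonded, zero the angle-setting head that has the plain round knurled knob: turn its knob until the pointer under it stands at the wide black zero mark on the white scale, then let go. Leave the other head, the one with the three-armed star knob, set as it is.

Things in the scene. Friction and masses are not known exactly. Their poses are not given: they have to be found in the camera images.
- setter (a joint): Angle of the round-knob head's pointer (rad): 0 at the zero mark, growing anticlockwise seen from above. Starts between 0.6 and 1.35, so turn the knob clockwise by that much. Travel -2 to 2. Knob and pointer are one piece, turning with light friction (0.05 N m), no spring; they stay where left.
- setter_grip (a point): Centre of the round aluminium knob, on its vertical axis, 71 mm above the bench. Knob: upright cylinder 40 mm across, 52 to 88 mm above the bench, gripped across any diameter. The pointer below, 58 mm long, has its top 46 mm above the bench; under it lies a white scale 150 mm across, 40 mm up. The head is bolted down, left or right on the bench, turned up to 0.8 rad.
- setter_zero (a point): Middle of the same head's zero mark: a black bar 16 x 9 mm at the edge of the white scale, 67 mm from the knob's axis, on the side away from the robot; other marks are thin lines every 15 degrees, to 120 degrees either side. x axis points outwards from the knob's axis through the mark, z up.
- star_tip (a point): Tip of the pointer of the other head, alike but for a star knob with three arms ending in balls (92 mm across, top 80 mm above the bench). The tip is 58 mm from that knob's axis, 44 mm above the bench; x axis points outwards along the pointer. To be left where it is.
Things that resemble listed ones, but are neither listed nor needed, are in the scene too. What is shaped like the part that bears setter but green or pink is not meant.

How it is judged:
At the end, for the whole second after the job is handed in: The pointer of the head with the round knob stands at rest within 0.21 rad (12 degrees) of its zero mark, and the pointer tip of the star-knob head is within 15 mm of where it started (value of joint setter between -0.21 and 0.21 rad and velocity of joint setter between -0.05 and 0.05 rad/s and distance of star_tip from where it was at the start of the episode below 0.015 m); the robot touches nothing.
It fails at once if the star-knob head is turned (its pointer tip moves more than 15 mm) (distance of star_tip from where it was at the start of the episode above 0.015 m).
It also fails if it takes over 32 s, if anything falls off the work surface, if the arm or the gripper's body presses on something with over 40 N, if the wrist force passes 120 N, or if a joint passes its speed limit or range.

### The arm

A 6-joint arm with a two-finger parallel gripper is mounted at the origin on the work surface. World frame = base frame: x ahead of the robot, y to its left, z up, the work surface at z = 0. Lengths are in m, angles in rad, forces in N, time in s.
With the tool pointing down it reaches from about 0.375 to 0.825 m from the base axis. Payload 5.5 kg.
Tool frame: the origin (TCP) lies at the centre of the arm's flange, where the gripper is bolted on; the fingertips stand 173 mm ahead of it and the grasp point (between the pads) lies 155 mm ahead of it (manip.nose_length is the distance from the TCP to the fingertips, in m); z points along the fingers, x is the direction in which the jaws open and shut, and the axes are right-handed (so a half turn about z gives the same grasp; the last joint's range is limited). The gripper opens to 85 mm and grips with 20 to 120 N. Pads are 22 mm wide; open, the fingers measure 114 mm over their backs; the gripper's body (76 mm by 85 mm) begins 54 mm behind the grasp point. The pads swing forward as they close: fully open they stand 13 mm farther back than shut.
Start: joints at [-1.289, 0.314, -0.047, 1.21, 0, 1.571], TCP at [0.167, -0.576, 0.405] pointing down, gripper open.
Joint ranges: [-2.67, 2.67], [-0.69, 1.73], [-1.03, 1.25], [-2.08, 2.16], [-1.42, 1.45], [-3.14, 3.14]. Speed limits (rad/s): [2.39, 2.39, 3.01, 3.14, 3.14, 3.14].

### API

Orientations are given as a unit quaternion [w, x, y, z].
In Python, from rig import manip gives the robot as it stands. Calls block until the motion is done:
- manip.reach(position, orientation): joint-space move of the TCP to a pose.
- manip.servo_line(position, rot=None, vel=0.15): straight line of the TCP; rot=None keeps the orientation; vel is the mean speed in m/s.
- manip.set_joints(angles): joint-space move.
- manip.grip(opening, f_grip=None): opening from 0.0 (shut) to 1.0 (fully open); f_grip is the grip in N (None keeps the last); returns when the fingers have stopped.
- manip.sleep(seconds).
- manip.inverse_kinematics(position, orientation): joint angles nearest the present ones, or None.
- manip.grab_frame(name): name is "scene" or "top" or "wrist"; returns a dict with "pixels" (400x640x3 uint8, blue, green, red), "fx", "fy", "cx", "cy" (pixels), "k1" (the pictures are not rectified: a ray, as slopes to the right and down, at radius r is drawn at 1 + k1 r^2 times it, then the intrinsics apply), "R" (3x3) and "t" (3): a world point X has camera coordinates R X + t; the wrist camera has in their place "mount" (4x4, takes a point from camera to tool coordinates, whose origin is the TCP and whose axes are the tool frame's). Camera axes: x right, y down, z forward; pixel columns grow to the right and rows downward; lengths in m; the calibration is good to about 2 mm. A picture is of the moment at which its call begins: read the wrist's pose just before it. There is no depth.
A pose or a line that the arm cannot do raises manip.IKError and nothing moves.
- manip.hand_in(): hands the job in, once; it reports no verdict.
Readings, each from a call of its own:
- manip.read_clock(): time.
- manip.read_joint_positions(): joint angles.
- manip.read_qvel(): joint speeds.
- manip.read_tau(): joint torques, N m.
- manip.read_position(): TCP position.
- manip.read_tcp_rot(): TCP orientation.
- manip.read_force(): force on the tool from outside, world axes, zero at the start.
- manip.read_torque(): the same for the moment, N m.
- manip.read_opening(): opening from 0.0 (shut) to 1.0 (fully open).
Only numpy, scipy, OpenCV 4.12 (cv2) and the standard library are available. Lean on these libraries where they do the work, as an engineer would, in place of code of your own. Each camera call takes 0.05 s, during which the arm holds its last target. There are 200 camera calls.

## Working session

There is one attempt and no reset: what is moved stays moved. The work goes in short steps, each a Python script; the robot and the scene stay as the last script left them, time stands still between calls to the robot, and variables do not carry over. Pictures are saved under pics/ and viewed, about 8 in all and at most 12, crops included, and the job is handed in when it is done.

```bash
mkdir -p pics; cat > h.py <<'E'
import numpy as np, cv2
from rig import manip
def ray(f,u,v):
    K=np.array([[f["fx"],0,f["cx"]],[0,f["fy"],f["cy"]],[0,0,1]])
    d=np.array([(u-f["cx"])/f["fx"],(v-f["cy"])/f["fy"]]); s=d.copy()
    for _ in range(20): s=d/(1+f["k1"]*(s@s))
    R=np.array(f["R"]);t=np.array(f["t"])
    return -R.T@t, R.T@np.array([s[0],s[1],1])
def onplane(f,u,v,z):
    o,d=ray(f,u,v); return o+d*(z-o[2])/d[2]
E
python3 - <<'E'
from h import *
import pickle
for n in("top","scene"):
    f=manip.grab_frame(n); pickle.dump(f,open(n+".pkl","wb")); cv2.imwrite(f"pics/{n}0.png",f["pixels"])
    print(n,onplane(f,320,200,0),ray(f,320,200)[0])
print(manip.read_clock(),manip.read_position(),manip.read_tcp_rot())
E
```

```text
top [0.46025679 0.08173856 0.        ] [0.35705439 0.10780766 1.30711279]
scene [0.34921067 0.16394259 0.        ] [ 1.08317828 -0.12300463  0.72331028]
0.1 [ 0.1667709  -0.57608406  0.40393225] [-4.70755649e-04  7.99387011e-01 -6.00815958e-01 -6.06993842e-04]
```

View pics/top0.png

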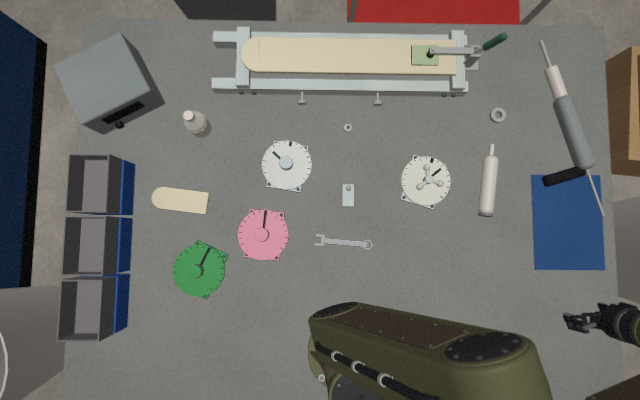

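View pics/scene0.png

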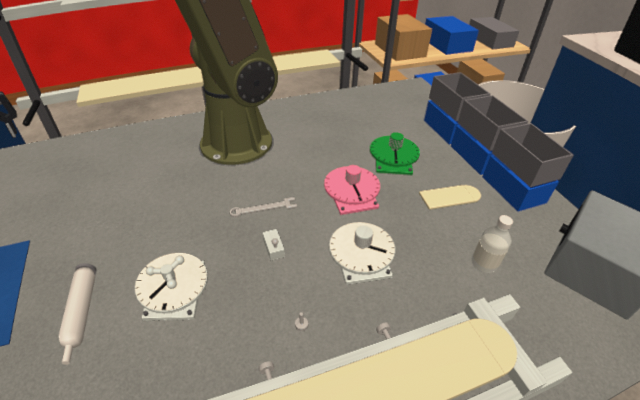

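Candidates in the top view: white head with round knob (287,165), white head with star knob (426,181), pink (263,235) and green (200,269) decoys. The white one at (287,165) has the plain knob, so it fits. I'll measure it and confirm in an enlarged crop.

```bash
cat > meas.py <<'E'
from h import *
def measure(f,c,name=None,r=34):
    g=cv2.cvtColor(f["pixels"],cv2.COLOR_BGR2GRAY); hsv=cv2.cvtColor(f["pixels"],cv2.COLOR_BGR2HSV)
    # plate coordinates: rectify the z=.04 plane around c at 0.25 mm/px... by ray casting each pixel
    x0,y0=c[0]-r,c[1]-r
    P=[(u,v,*onplane(f,u,v,.04)[:2]) for v in range(y0,y0+2*r) for u in range(x0,x0+2*r)]
    P=np.array(P); val=np.array([g[int(v),int(u)] for u,v in P[:,:2]])
    m=((val>200).reshape(2*r,2*r)*255).astype(np.uint8)
    m=cv2.morphologyEx(m,cv2.MORPH_CLOSE,np.ones((3,3)))
    cs,_=cv2.findContours(m,cv2.RETR_EXTERNAL,cv2.CHAIN_APPROX_NONE)
    k=max(cs,key=cv2.contourArea)
    hull=cv2.convexHull(k)
    w=np.array([onplane(f,x+x0,y+y0,.04)[:2] for x,y in k[:,0]],np.float32)
    (cx,cy),rad=cv2.minEnclosingCircle(w)
    e=cv2.fitEllipse(w); print("enclosing",cx,cy,rad,"ellipse",e)
    ctr=np.array(e[0]); d=P[:,2:]-ctr; rr=np.hypot(*d.T); a=np.arctan2(d[:,1],d[:,0])
    for i in np.where((val<110)&(rr<.078))[0]: print(P[i,:2].astype(int),val[i],"r %.0f a %.2f"%(rr[i]*1e3,a[i]))
    if name: cv2.imwrite(name,cv2.resize(f["pixels"][y0:y0+2*r,x0:x0+2*r],None,fx=8,fy=8,interpolation=cv2.INTER_CUBIC))
E
python3 - <<'E'
from meas import *; import pickle
f=pickle.load(open("top.pkl","rb"))
measure(f,(287,165),"pics/crop1.png")
print(onplane(f,286.5,163,.088), onplane(f,426,181,.08))
E
```

```text
enclosing 0.5663501024246216 0.18707941472530365 0.07464392483234406 ellipse ((0.5652415156364441, 0.18705710768699646), (0.1420464962720871, 0.1451391577720642), 164.37940979003906)
[290 141] 98 r 75 a -0.14
[290 142] 59 r 72 a -0.15
[291 142] 97 r 72 a -0.19
[289 143] 97 r 68 a -0.11
[290 143] 53 r 68 a -0.15
[291 143] 98 r 69 a -0.20
[289 144] 59 r 65 a -0.12
[290 144] 55 r 65 a -0.16
[289 145] 80 r 62 a -0.12
[290 145] 87 r 62 a -0.17
[273 152] 64 r 57 a 0.82
[274 152] 82 r 55 a 0.78
[274 153] 64 r 52 a 0.82
[275 153] 81 r 50 a 0.78
[275 154] 59 r 48 a 0.82
[276 154] 81 r 46 a 0.77
[276 155] 57 r 44 a 0.82
[277 155] 81 r 41 a 0.77
[277 156] 71 r 39 a 0.83
[278 156] 68 r 37 a 0.77
[278 157] 65 r 35 a 0.83
[279 157] 66 r 33 a 0.77
[279 158] 85 r 30 a 0.84
[291 166] 88 r 15 a -1.84
[290 167] 91 r 14 a -2.13
[288 168] 106 r 12 a -2.66
[289 168] 83 r 13 a -2.45
[284 169] 102 r 15 a 2.68
[286 169] 100 r 14 a 3.10
[287 169] 98 r 14 a -2.96
[288 169] 105 r 15 a -2.75
[269 183] 99 r 77 a 2.41
[302 184] 109 r 77 a -2.45
[297 187] 101 r 77 a -2.69
[280 189] 96 r 78 a 2.91
[281 189] 107 r 77 a 2.95
[0.56226042 0.18342785 0.088     ] [ 0.51355625 -0.23239392  0.08      ]
```

View pics/crop1.png

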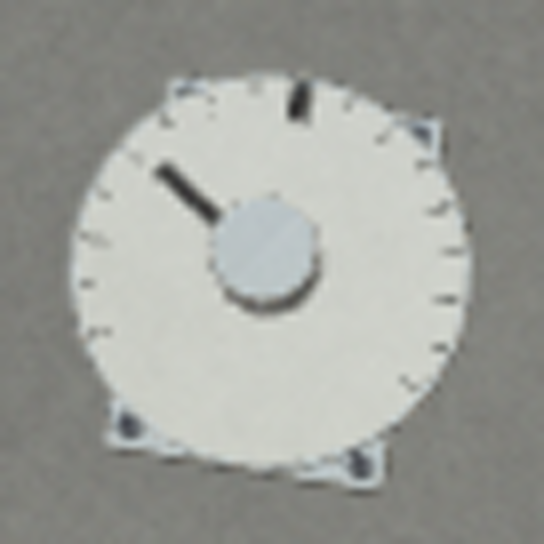

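Confirmed: round knob at crop centre (266,246), pointer toward upper left (tip 160,170), zero bar at (300,100). Setter is about 0.96 rad; the axis is near (0.565, 0.187). Next I'll hover and refine with the wrist camera.

```bash
cat >> h.py <<'E'
from scipy.spatial.transform import Rotation as Ro
def quat(psi):
    x=np.array([np.cos(psi),np.sin(psi),0]); z=np.array([0,0,-1.])
    q=Ro.from_matrix(np.c_[x,np.cross(z,x),z]).as_quat(); return q[[3,0,1,2]]
def wrist():
    p=np.array(manip.read_position()); q=np.array(manip.read_tcp_rot()); f=dict(manip.grab_frame("wrist"))
    T=np.eye(4); T[:3,:3]=Ro.from_quat(q[[1,2,3,0]]).as_matrix(); T[:3,3]=p
    M=np.linalg.inv(T@np.array(f["mount"])); f["R"]=M[:3,:3]; f["t"]=M[:3,3]; return f
def proj(f,X):
    c=f["R"]@np.asarray(X)+f["t"]; s=c[:2]/c[2]; s=s*(1+f["k1"]*(s@s)); return s[0]*f["fx"]+f["cx"],s[1]*f["fy"]+f["cy"]
E
python3 - <<'E'
from h import *; import pickle
manip.reach([.5655,.187,.36],quat(.32+.48))
f=wrist(); pickle.dump(f,open("w1.pkl","wb")); cv2.imwrite("pics/w1.png",f["pixels"])
print(manip.read_clock(),manip.read_position(),manip.read_joint_positions(),manip.read_tcp_rot(),quat(.8))
print(proj(f,[.5655,.187,.04]),proj(f,[.5655,.187,.088]))
E
```

```text
3.175 [0.56573834 0.18627728 0.36004724] [ 3.18125897e-01  3.25614934e-01 -1.33223857e-01  1.11190603e+00
 -1.59508730e-04  1.09020432e+00] [8.15810806e-05 9.21310437e-01 3.88827816e-01 1.91967334e-05] [0.         0.92106099 0.38941834 0.        ]
(np.float64(322.58712186682305), np.float64(182.6478240420628)) (np.float64(322.63763874376343), np.float64(198.30463335960113))
```

View pics/w1.png

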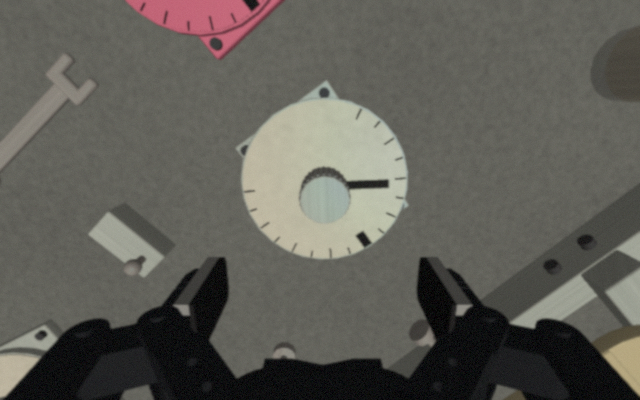

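Wrist view: white head centre (325,179), knob top (325,200), pointer tip (388,184), zero bar (364,240). The head is nearly centred between the fingers. I'll convert these pixels to positions.

```bash
python3 - <<'E'
from h import *; import pickle
f=pickle.load(open("w1.pkl","rb"))
g=cv2.cvtColor(f["pixels"],cv2.COLOR_BGR2GRAY)
m=(g>150).astype(np.uint8)*255; m[:,:230]=0;m[:,415:]=0;m[:90]=0;m[265:]=0
k=max(cv2.findContours(m,cv2.RETR_EXTERNAL,cv2.CHAIN_APPROX_NONE)[0],key=cv2.contourArea)
w=np.array([onplane(f,*p,.04)[:2] for p in cv2.convexHull(k)[:,0]],np.float32)
print(cv2.minEnclosingCircle(w),cv2.fitEllipse(w))
C=np.array(cv2.minEnclosingCircle(w)[0])
n,l,s,c=cv2.connectedComponentsWithStats((g<75).astype(np.uint8))
for i in range(1,n):
    if 40<s[i,4]<1500 and np.hypot(*(c[i]-[325,180]))<80:
        q=np.argwhere(l==i)[:,::-1]; W=np.array([onplane(f,*p,.043)[:2] for p in q])
        v=np.linalg.svd(W-W.mean(0))[2][0]; d=W-C
        print(s[i],c[i],"r",np.hypot(*d.T).min(),np.hypot(*d.T).max(),"ang",np.arctan2(*(W.mean(0)-C)[::-1]),"axis",np.arctan2(v[1],v[0]))
print(onplane(f,325,200,.088))
E
```

```text
((0.5652369260787964, 0.19061687588691711), 0.08011875301599503) ((0.5656686425209045, 0.187996506690979), (0.15147536993026733, 0.1567756086587906), 75.46588897705078)
[304 168  39  15 139] [322.61870504 172.86330935] r 0.00794508237779946 0.019302742750893984 ang 2.6930667498000616 axis 0.8945723800837344
[346 180  42   9 267] [366.92883895 183.93632959] r 0.018854758921432745 0.05641568776060534 ang 0.7161693318559266 axis -2.3113371230098014
[357 233  13  13  96] [363.39583333 238.90625   ] r 0.06123475431518683 0.07527700345145263 ang -0.20436573563967061 axis -0.16008807220682697
[0.56776972 0.18735287 0.088     ]
```

Sizes and reach agree: centre about (0.566, 0.1875), setter about 0.98 rad. I'll grasp and turn by that much.

```bash
python3 - <<'E'
from h import *; import pickle
q=quat(.8)
manip.servo_line([.566,.1875,.23],rot=q,vel=.12)
print(manip.read_clock(),manip.read_position(),manip.read_force())
manip.grip(0.0,30)
print("grip",manip.read_opening(),manip.read_force())
j=np.array(manip.read_joint_positions())
for k in (1,2,3,4):
    a=j.copy(); a[5]+=.98*k/4; manip.set_joints(a)
    print(manip.read_force(),manip.read_torque())
r=Ro.from_quat(np.array(manip.read_tcp_rot())[[1,2,3,0]]).as_matrix()
print("psi",np.arctan2(r[1,0],r[0,0]),manip.read_opening(),manip.read_clock())
manip.grip(1.0); 
p=np.array(manip.read_position()); p[2]=.36
manip.servo_line(p,vel=.15)
f=wrist(); pickle.dump(f,open("w2.pkl","wb")); cv2.imwrite("pics/w2.png",f["pixels"]); print(manip.read_clock())
E
```

```text
4.4083 [0.56644751 0.18764659 0.2308058 ] [ 0.20179213 -0.39280829  0.96936502]
grip 0.4580100426934096 [0.54373633 0.64746988 4.24117958]
[1.44833388 2.32028972 1.15894566] [ 0.16805329 -0.22264972 -0.00591978]
[ 3.67035456  2.36743902 -1.59326347] [ 0.36688757 -0.60967652  0.0109809 ]
[ 4.62270187  3.26104696 -2.84644624] [ 0.5198427  -0.89284476 -0.08427102]
[ 5.30731021  3.20188215 -3.06655409] [ 0.52478241 -1.10264812 -0.03506477]
psi -0.17307205777065146 0.45880267433039124 6.2583
7.85
```

View pics/w2.png

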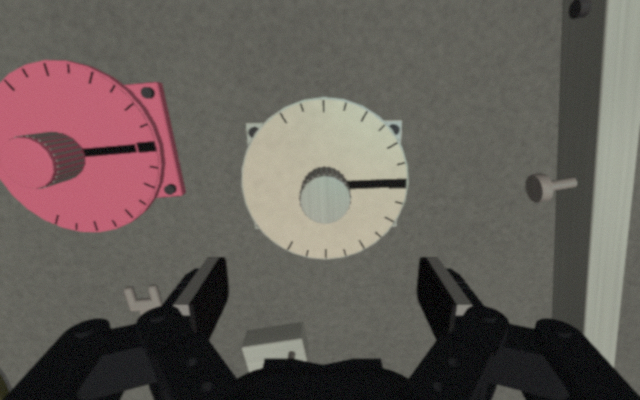

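The pointer (345→388, 184) now runs straight into the zero bar (about 400,183), and the gripper is open and clear. Handing in.

```bash
python3 - <<'E'
from h import *
f=manip.grab_frame("top")["pixels"].astype(int); import pickle
g=pickle.load(open("top.pkl","rb"))["pixels"].astype(int)
print("star diff",abs(f-g)[150:212,398:455].mean(),manip.read_force(),manip.read_clock())
manip.hand_in()
E
```

```text
star diff 5.85823429541596 [-0.17681002 -0.28136581 -0.24291536] 7.9
the job is handed in; nothing more can be done
```

I turned the white round-knob head clockwise by about 0.98 rad, let go, backed off to TCP height 0.36 m and handed in at 7.9 s of the 32 s allowed. No verdict is reported.

- **Pointer:** the last wrist picture shows it lined up with the wide zero mark. I judged this by eye and did not measure the angle again.
- **Contact:** the forces I read stayed under about 7 N. The gripper was open and clear, with the wrist force near zero.
- **Star-knob head:** the arm did not go near it. The before/after difference around it in the top view averaged 5.9 grey levels. I did not view that second picture, so I can't say whether this is image noise, shading or the arm's new position, and it is not proof that the head stayed put.

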